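# Assemble a bench magnifier on its sloping stand

### The job

Put the bench magnifier together: first set the wide-footed lens upright and fully down into the round pocket of the grey carrier plate where that lies on the desk, and let go of it; then lift the carrier with the lens in it and lay the two as one unit on the sloping stand, between the side rails with the handle at the high end, slid fully home against the stop at the low end. Set the parts down gently, and leave the other things on the desk alone.

Things in the scene. Friction and masses are not known exactly. Their poses are not given: they have to be found in the camera images.
- lens_mid (a point): the lens to use: black, round and stepped, standing upright; foot 64 mm diameter and 12 mm high (3 mm chamfer below), above it a plain barrel 46 mm diameter up to 48 mm total height, glass on top; about 0.11 kg. Point: its centre, 24 mm above its underside; z is its axis
- carrier_mid (a point): the carrier: a loose grey flat plate 170 mm long (its x) by 84 mm wide (its y) by 14 mm thick, about 0.18 kg, lying flat on the desk. Point: centre of the plate, half-way through its thickness; x points along the plate from the pocket end to the handle end, z is square to the plate, out of the side with pocket and handle
- pocket (a point): floor centre of the carrier's round pocket, 42 mm from the plate's centre towards the end without the handle, 4 mm above the plate's underside; pocket 68 mm diameter, 10 mm deep, 2 mm chamfer, with a 50 mm hole in its floor. Axes as the carrier's. With the lens home its underside lies on this point
- handle (a point): the carrier's handle: an upright black block 14 mm thick (carrier x), 34 mm wide (carrier y), standing 50 mm above the plate's top, centred across it, 58 mm from the plate's centre. Point: 46 mm above the plate's underside, 18 mm below the handle's top. Axes as the carrier's. The lens side is the heavier: gripped across the 14 mm, the plate droops least
- seat (a point): where point carrier_mid lies when the carrier is fully home on the stand, a fixed bed of aluminium strips tilted 25 degrees on four legs. Axes are those of the home carrier: x up the slope (the high end, for the handle, is farther from the robot), y across, z square to the slope. The supporting strips lie 7 mm below this point (along z). The plate does not slide down by itself
- stop (a point): middle of the face of the stop at the stand's low end, 85.5 mm down the slope from point seat, 14 mm high above the strips. Axes as seat. Two side rails run up the slope from it, 89 mm apart inside, 11 mm above the strips, with outward-flared lips up to 20 mm; open at the high end. Under the bed is a grey base plate 175 x 112 mm
- slim_lens_mid (a point): a similar but slimmer and taller lens, not to be used: foot 44 mm diameter, barrel 36 mm, 62 mm high. Point: its centre, 31 mm above its underside. Leave alone
- dome_mid (a point): glass dome paperweight, 72 mm diameter, 37 mm high, bystander. Point 18 mm above its underside
- coffee_mid (a point): lidded paper coffee cup, 84 mm diameter, 113 mm high, bystander. Point half-way up
- ink_pad_mid (a point): grey ink pad 62 x 95 x 18 mm near the robot, bystander. Point half-way up
- highlighter_mid (a point): white pen with red cap lying on the desk, 135 mm long, 16 mm thick, bystander. Point half-way up
- marker_mid (a point): orange pen lying on the desk, 135 mm long, 14 mm thick, bystander. Point half-way up
Not all that is in view belongs to the job. Leave any blue or purple look-alike of the part that bears carrier_mid alone.

How it is judged:
By the outcome, as a careful person would: the job done as asked, in the order asked, and still so for the second after the job is handed in, with the robot touching nothing.
It also fails if it takes over 58 s, if anything falls off the work surface, if the arm or the gripper's body presses on something with over 40 N, if the wrist force passes 120 N, or if a joint passes its speed limit or range.

### The arm

A 6-joint arm with a two-finger parallel gripper is mounted at the origin on the work surface. World frame = base frame: x ahead of the robot, y to its left, z up, the work surface at z = 0. Lengths are in m, angles in degrees, forces in N, time in s.
With the tool pointing down it reaches from about 0.375 to 0.975 m from the base axis. Payload 3.8 kg.
Tool frame: the origin (TCP) lies midway between the tips of the shut fingers; the grasp point (between the pads) lies 19 mm behind it; z points along the fingers, y is the direction in which the jaws open and shut (so a half turn about z gives the same grasp; the last joint's range is limited). The gripper opens to 88 mm and grips with 3 to 60 N. Pads are 18 mm wide; open, the fingers measure 123 mm over their backs; the gripper's body (75 mm by 187 mm) begins 45 mm behind the grasp point.
Start: joints at [-70.697, 15.12, 91.902, -0, 72.978, -2.114], TCP at [0.246, -0.628, 0.239] pointing down, gripper open.
Joint ranges: [-150.88, 150.88], [-54.13, 125.18], [17.81, 147.31], [-75.09, 255.09], [0, 152.58], [-146.25, 146.25]. Speed limits (degrees/s): [147.25, 147.25, 180, 180, 180, 180].

### API

Orientations are given as a 3x3 rotation matrix whose columns are the frame's x, y, z axes.
In Python, from bench import observe, camera, sign_off gives the robot as it stands. The module is installed in compiled form; this text tells all that it offers.
- The arm moves only by the tool drive_tool, never from a script. Its argument "plan" is a list that holds one entry, the list of rows, each a list of 7 numbers: the shift along the world's x, y, z in m, then the turn, a rotation vector about the world's x, y, z in rad, then the closure in counts, from 0 (fully open) to 255 (shut). In form: [[[dx, dy, dz, ax, ay, az, grip], ...]]. A call has 1 to 5 rows; each row is the pose to reach, as a shift and turn from the pose measured when the call began; what a row does not reach only later rows make up. A row lasts 1/12 s, in which the tool goes at most 41.7 mm and 7.16 degrees, less where a joint would pass 70% of its speed; a pose out of reach is approached as far as the arm can. A call with a gripper value outside its range is refused whole. The fingers move at their own pace and stop on an object; "newtons" is the grip in N (left out, the last holds). Time passes only in rows, so rows that repeat a pose let the fingers close. It gives the time, the measured TCP pose, the force and the opening at its end, in the units of the state.
- observe(): the state, without advancing time (a new reading comes with each control period).
- camera(name): name is "scene" or "top"; returns a dict with "img" (384x512x3 uint8, red, green, blue), "camera_matrix" (3x3 intrinsics, pixels), "k1" (the pictures are not rectified: a ray, as slopes to the right and down, at radius r is drawn at 1 + k1 r^2 times it, then the intrinsics apply), "T" (4x4, takes a point from camera to world coordinates). Camera axes: x right, y down, z forward; pixel columns grow to the right and rows downward; lengths in m; the calibration is good to about 2 mm. A picture is of the moment at which its call begins. There is no depth.
- sign_off(): hands the job in, once; it reports no verdict.
The state is a dict: "time": time; "joint_positions": joint angles; "dq": joint speeds; "tau": joint torques, N m; "tcp_pos": TCP position; "tcp_rot": TCP orientation; "ft_force": force on the tool from outside, world axes, zero at the start; "wrist_torque": the same for the moment, N m; "finger_gap": finger opening in m.
Only numpy, scipy, OpenCV 4.12 (cv2) and the standard library are available. Lean on these libraries where they do the work, as an engineer would, in place of code of your own. Each camera call takes 0.05 s, during which the arm holds its last target. There are 200 camera calls.

## Working session

There is one attempt and no reset: what is moved stays moved. The work goes in short steps, Python scripts to look and compute and a tool call to move; the robot and the scene stay as the last step left them, time stands still between calls to the robot, and variables do not carry over. Pictures are saved under pics/ and viewed, about 8 in all and at most 12, crops included, and the job is handed in when it is done.

Besides the shell and the picture viewer there is one more tool, called after "Request:" by a JSON object that holds its "name" and its "arguments". drive_tool: Moves the arm, as the interface text tells. Its arguments: {"type":"object","properties":{"plan":{"type":"array","items":{"type":"array","items":{"type":"array","items":{"type":"number"}}}},"newtons":{"type":"number"}},"required":["plan"]}

```bash
mkdir -p pics
python3 - <<'E'
from bench import observe,camera
import cv2
for n in("scene","top"):
    c=camera(n); cv2.imwrite(f"pics/{n}0.png",c["img"][:,:,::-1]); print(n,c["camera_matrix"].tolist(),c["k1"],c["T"].round(4).tolist())
print(observe())
E
```

```text
scene [[362.8634775699746, 0.0, 257.2678575524149], [0.0, 362.8634775699746, 192.95575355483558], [0.0, 0.0, 1.0]] -0.06204224701976289 [[0.7647, 0.5548, -0.3278, 0.9292], [0.6444, -0.6612, 0.3842, -0.4391], [-0.0036, -0.5051, -0.8631, 1.1199], [0.0, 0.0, 0.0, 1.0]]
top [[362.49826506118063, 0.0, 251.21715658676837], [0.0, 362.49826506118063, 190.79216851208363], [0.0, 0.0, 1.0]] -0.002970830550821956 [[-0.0179, -0.9806, 0.1952, 0.3244], [-0.9997, 0.0211, 0.0141, 0.0175], [-0.018, -0.1948, -0.9807, 1.1725], [0.0, 0.0, 0.0, 1.0]]
{'time': 0.1, 'joint_positions': array([-7.06970446e+01,  1.51649993e+01,  9.19733071e+01, -9.76831911e-04,
        7.29789820e+01, -2.11436859e+00]), 'dq': array([ 0.08502184, -0.11762459, -0.19192865,  0.00062903, -0.07979075,
        0.00291298]), 'tau': array([-6.29556562e-04, -5.03618896e+01, -3.58071363e+01,  7.30205420e-02,
        2.33627512e-02, -6.64533627e-05]), 'tcp_pos': array([ 0.24625763, -0.6277759 ,  0.23751183]), 'tcp_rot': array([[ 9.30943641e-01,  3.65162235e-01, -6.92070542e-04],
       [ 3.65162886e-01, -9.30941650e-01,  1.92660022e-03],
       [ 5.92443493e-05, -2.04627470e-03, -9.99997905e-01]]), 'ft_force': array([-0.14138383,  0.05445   , -0.22298363]), 'wrist_torque': array([-0.00685546,  0.0471557 , -0.04348599]), 'finger_gap': 0.08815409441683482}
```

View pics/scene0.png

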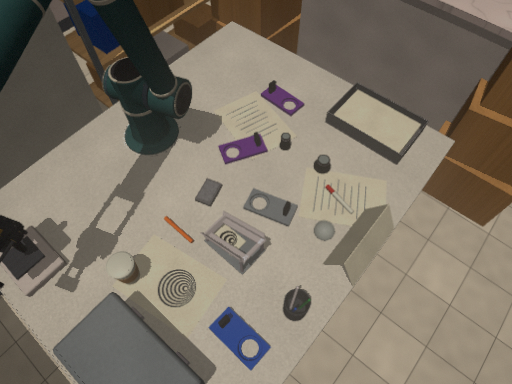

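View pics/top0.png

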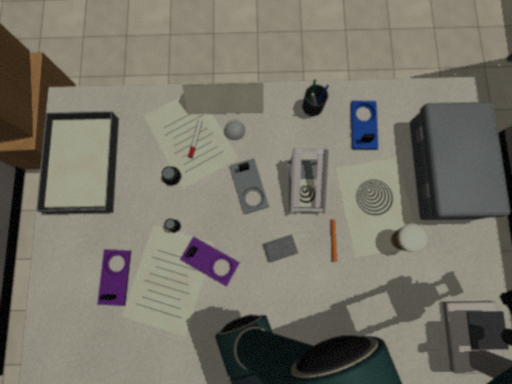

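The candidates for the lens are scene (322,163) / top (170,176), which is wide, and scene (286,141) / top (172,226), which is slim. For the carrier there is a grey plate at scene (270,206) / top (248,186), purple ones at scene (283,98) and (243,149), and a blue one at scene (240,337). The stand is at scene (237,240) / top (308,182). I choose the wide lens and the grey plate, and will check both in a close crop.

```bash
cat > h.py <<'E'
import numpy as np,cv2
from bench import camera,observe
def ray(c,uv):
    K=c["camera_matrix"];d=np.array([c["k1"],0,0,0,0.])
    p=cv2.undistortPoints(np.array(uv,float).reshape(-1,1,2),K,d)[:,0]
    D=np.c_[p,np.ones(len(p))]@c["T"][:3,:3].T
    return c["T"][:3,3],D
def plane(c,uv,z):
    o,D=ray(c,uv); return o+D*((z-o[2])/D[:,2])[:,None]
def tri(c1,u1,c2,u2):
    o1,a=ray(c1,u1);o2,b=ray(c2,u2);out=[]
    for x,y in zip(a,b):
        s=np.linalg.lstsq(np.c_[x,-y],o2-o1,rcond=None)[0]
        p,q=o1+s[0]*x,o2+s[1]*y; out.append(np.r_[(p+q)/2,np.linalg.norm(p-q)])
    return np.array(out)
def proj(c,P):
    T=np.linalg.inv(c["T"]);q=np.atleast_2d(P)@T[:3,:3].T+T[:3,3]
    s=q[:,:2]/q[:,2:];s=s*(1+c["k1"]*(s**2).sum(1))[:,None]
    return s@c["camera_matrix"][:2,:2].T+c["camera_matrix"][:2,2]
E
python3 - <<'E'
from h import *
t=camera("top");s=camera("scene")
a=t["img"][140:230,150:350,::-1]; b=s["img"][130:280,195:345,::-1]
A=cv2.resize(a,None,fx=4,fy=4,interpolation=cv2.INTER_CUBIC)
B=cv2.resize(b,None,fx=4,fy=4,interpolation=cv2.INTER_CUBIC)
cv2.imwrite("pics/t1.png",A);cv2.imwrite("pics/s1.png",B)
E
```

```text
(no output)
```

View pics/t1.png

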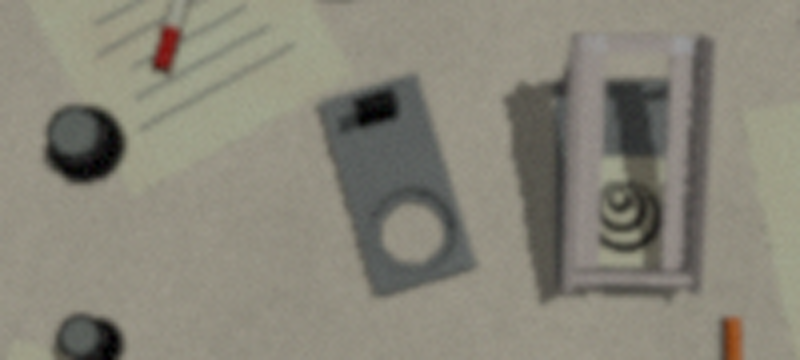

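View pics/s1.png

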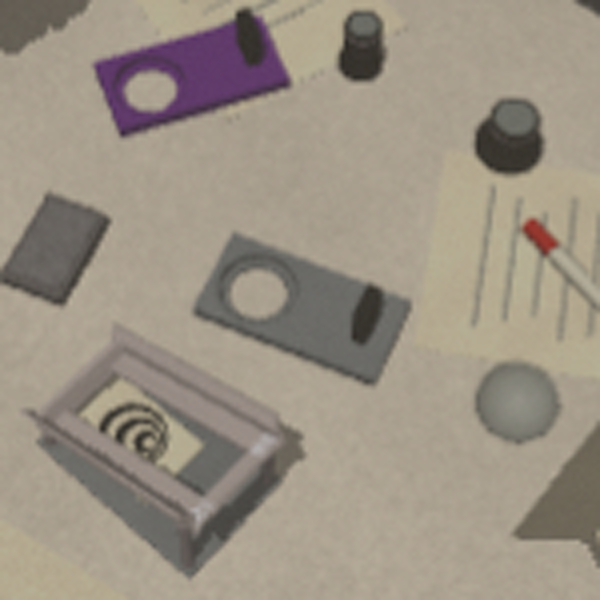

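The crops confirm the choice. The wide stepped lens is at crop top (85,143) and crop scene (510,135). The grey carrier's pocket is at (412,230) / (257,290) and its handle at (375,106) / (368,312). The stand's stop is at (630,278) / (75,375).

Run:
```python
from h import *
np.set_printoptions(precision=4,suppress=True)
t=camera("top");s=camera("scene")
T=lambda P:(np.array(P)+.5)/4-.5+[150,140]
S=lambda P:(np.array(P)+.5)/4-.5+[195,130]
names=["lens glass","slim glass","pocket hole","cornA","cornB","cornC","cornD","stand low L(+y)","low R","high L","high R"]
tp=[(71,130),(82,332),(412,231),(320,103),(415,75),(476,268),(376,297),(563,290),(698,290),(577,35),(710,38)]
sp=[(516,118),(364,25),(258,292),(411,303),(376,383),(194,311),(234,235),(118,327),(30,412),(282,437),(195,518)]
for n,r in zip(names,tri(t,T(tp),s,S(sp))): print(n,r)
# masks
for nm,c,roi in(("top",t,(225,155,50,62)),("scene",s,(240,183,62,48))):
    im=c["img"].astype(int);x,y,w,h=roi
    m=np.zeros(im.shape[:2],np.uint8)
    sat=im[...,0]-im[...,2]; m[y:y+h,x:x+w]=((sat<8))[y:y+h,x:x+w]*255
    n,l,st,ce=cv2.connectedComponentsWithStats(m)
    k=1+st[1:,4].argmax(); mm=(l==k).astype(np.uint8)
    cs=cv2.findContours(mm,cv2.RETR_EXTERNAL,cv2.CHAIN_APPROX_NONE)[0]
    q=max(cs,key=cv2.contourArea)[:,0].astype(float)
    W=plane(c,q,.014)[:,:2]; (cx,cy),wh,a=cv2.minAreaRect((W*1000).astype(np.float32))
    b=cv2.boxPoints(((cx,cy),wh,a)); print(nm,"plate",st[k],cx,cy,wh,a)
    # light hole
    m2=np.zeros_like(m);cv2.fillPoly(m2,[q.astype(int)],1);m2&=((sat>=8)).astype(np.uint8)
    n,l,st,ce=cv2.connectedComponentsWithStats(m2);k=1+st[1:,4].argmax();print("hole",st[k],ce[k],plane(c,[ce[k]],.004))
```

```text
lens glass [0.615  0.3016 0.048  0.0002]
slim glass [0.4508 0.2851 0.0655 0.0016]
pocket hole [0.5354 0.0308 0.0044 0.0019]
cornA [0.6451 0.106  0.0076 0.0036]
cornB [0.6681 0.0265 0.0054 0.0036]
cornC [ 0.5042 -0.02    0.0041  0.0035]
cornD [0.4816 0.0612 0.0052 0.0023]
stand low L(+y) [ 0.4796 -0.0864  0.0416  0.0036]
low R [ 0.4778 -0.1908  0.0436  0.0056]
high L [ 0.6659 -0.0983  0.1108  0.0036]
high R [ 0.6593 -0.1941  0.1231  0.0102]
top plate [ 230  159   39   55 1121] 572.5775756835938 42.72132110595703 (170.43943786621094, 85.4325180053711) 15.633631706237793
hole [245 191  16  15 191] [252.623  197.9215] [[0.533  0.0302 0.004 ]]
scene plate [244 189  53  37 814] 577.151123046875 39.7950439453125 (167.75030517578125, 85.36416625976562) 15.041855812072754
hole [252 197  15  13 164] [258.9573 202.9817] [[0.5362 0.0303 0.004 ]]
```

Request:
{"name": "drive_tool", "arguments": {"plan": [[[0.074, 0.186, 0, 0, 0, -0.107, 30], [0.074, 0.186, 0, 0, 0, -0.107, 30], [0.074, 0.186, 0, 0, 0, -0.107, 30], [0.074, 0.186, 0, 0, 0, -0.107, 30], [0.074, 0.186, 0, 0, 0, -0.107, 30]]]}}

```text
time: 0.72
tcp_pos: [0.3208, -0.4396, 0.238]
tcp_rot: [[0.965, 0.264, 0.0], [0.264, -0.965, 0.002], [0.0, -0.002, -1.0]]
ft_force: [0.4, 1.1, 0.1]
finger_gap: 0.0776
```

Request:
{"name": "drive_tool", "arguments": {"plan": [[[0.074, 0.186, 0, 0, 0, 0, 30], [0.074, 0.186, 0, 0, 0, 0, 30], [0.074, 0.186, 0, 0, 0, 0, 30], [0.074, 0.186, 0, 0, 0, 0, 30], [0.074, 0.186, 0, 0, 0, 0, 30]]]}}

```text
time: 1.13
tcp_pos: [0.3952, -0.2512, 0.2382]
tcp_rot: [[0.965, 0.264, 0.001], [0.264, -0.965, 0.002], [0.001, -0.001, -1.0]]
ft_force: [0.2, -0.2, -0.5]
finger_gap: 0.078
```

Request:
{"name": "drive_tool", "arguments": {"plan": [[[0.074, 0.186, 0, 0, 0, 0, 30], [0.074, 0.186, 0, 0, 0, 0, 30], [0.074, 0.186, 0, 0, 0, 0, 30], [0.074, 0.186, 0, 0, 0, 0, 30], [0.074, 0.186, 0, 0, 0, 0, 30]]]}}

```text
time: 1.55
tcp_pos: [0.4696, -0.0627, 0.2386]
tcp_rot: [[0.964, 0.264, 0.002], [0.264, -0.964, 0.002], [0.002, -0.001, -1.0]]
ft_force: [-0.4, -0.6, 0.4]
finger_gap: 0.0777
```

Request:
{"name": "drive_tool", "arguments": {"plan": [[[0.074, 0.186, 0, 0, 0, 0, 30], [0.074, 0.186, 0, 0, 0, 0, 30], [0.074, 0.186, 0, 0, 0, 0, 30], [0.074, 0.186, 0, 0, 0, 0, 30], [0.074, 0.186, 0, 0, 0, 0, 30]]]}}

```text
time: 1.97
tcp_pos: [0.5441, 0.126, 0.2389]
tcp_rot: [[0.964, 0.265, 0.003], [0.265, -0.964, 0.002], [0.003, -0.002, -1.0]]
ft_force: [1.6, 0.1, -0.2]
finger_gap: 0.0777
```

Request:
{"name": "drive_tool", "arguments": {"plan": [[[0.071, 0.1756, 0, 0, 0, 0, 30], [0.071, 0.1756, 0, 0, 0, 0, 30], [0.071, 0.1756, 0, 0, 0, 0, 30], [0.071, 0.1756, 0, 0, 0, 0, 30], [0.071, 0.1756, 0, 0, 0, 0, 30]]]}}

```text
time: 2.38
tcp_pos: [0.6158, 0.3056, 0.2386]
tcp_rot: [[0.964, 0.267, 0.003], [0.267, -0.964, 0.004], [0.004, -0.003, -1.0]]
ft_force: [-1.1, -0.2, 0.4]
finger_gap: 0.0776
```

Request:
{"name": "drive_tool", "arguments": {"plan": [[[0, 0, -0.08, 0, 0, 0, 30], [0, 0, -0.159, 0, 0, 0, 30], [0, 0, -0.159, 0, 0, 0, 30], [0, 0, -0.159, 0, 0, 0, 30], [0, 0, -0.159, 0, 0, 0, 30]]]}}

```text
time: 2.8
tcp_pos: [0.6094, 0.303, 0.0698]
tcp_rot: [[0.964, 0.267, -0.012], [0.267, -0.964, -0.003], [-0.012, -0.0, -1.0]]
ft_force: [-2.0, -1.2, -1.5]
finger_gap: 0.0779
```

Run:
```python
from h import *
s=camera("scene");t=camera("top")
p=observe()["tcp_pos"];print(p)
def crop(c,ctr,r,f):
    u,v=proj(c,ctr)[0].astype(int);r0=max(v-r,0);c0=max(u-r,0)
    return cv2.resize(c["img"][r0:v+r,c0:u+r,::-1],(400,400),interpolation=cv2.INTER_CUBIC)
cv2.imwrite("pics/g1.png",np.hstack([crop(t,[.615,.3016,.05],35,1),crop(s,[.615,.3016,.05],35,1)]))
```

```text
[0.61461644 0.30506395 0.07809077]
```

View pics/g1.png

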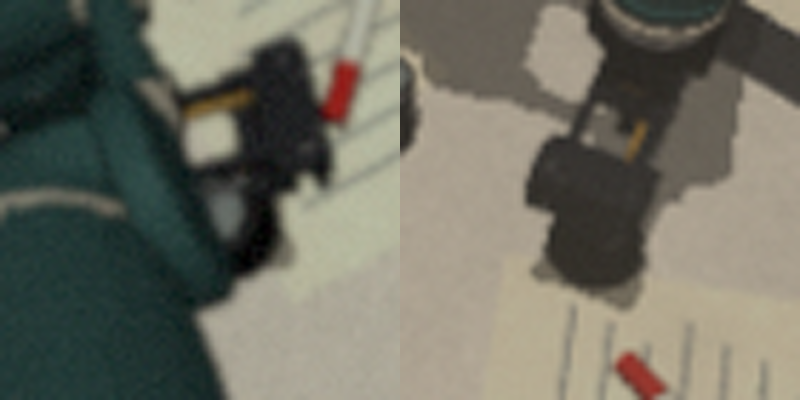

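The view is mostly blocked by the gripper, but it sits over the lens with the pen (right, 340,95) clear. Measured y is 3.5 mm too far, so I'll correct that and go down.

Request:
{"name": "drive_tool", "arguments": {"plan": [[[0, -0.0035, 0, 0, 0, 0, 30], [0, -0.0035, -0.02, 0, 0, 0, 30], [0, -0.0035, -0.04, 0, 0, 0, 30], [0, -0.0035, -0.052, 0, 0, 0, 30], [0, -0.0035, -0.057, 0, 0, 0, 30]]]}}

```text
time: 3.32
tcp_pos: [0.6153, 0.3015, 0.022]
tcp_rot: [[0.964, 0.267, 0.001], [0.267, -0.964, 0.003], [0.001, -0.002, -1.0]]
ft_force: [0.3, -0.8, -1.4]
finger_gap: 0.0776
```

Request:
{"name": "drive_tool", "arguments": {"plan": [[[0, 0, 0, 0, 0, 0, 30], [0, 0, 0, 0, 0, 0, 30]]]}}

```text
time: 3.48
tcp_pos: [0.6165, 0.3018, 0.0238]
tcp_rot: [[0.964, 0.267, 0.003], [0.267, -0.964, 0.004], [0.004, -0.003, -1.0]]
ft_force: [0.0, 0.3, -0.3]
finger_gap: 0.0777
```

Request:
{"name": "drive_tool", "arguments": {"plan": [[[-0.001, 0, -0.004, 0, 0, 0, 30], [-0.001, 0, -0.004, 0, 0, 0, 60], [-0.001, 0, -0.004, 0, 0, 0, 90], [-0.001, 0, -0.004, 0, 0, 0, 120], [-0.001, 0, -0.004, 0, 0, 0, 160]]], "newtons": 20}}

```text
time: 3.9
tcp_pos: [0.6157, 0.302, 0.0201]
tcp_rot: [[0.964, 0.267, 0.004], [0.267, -0.964, 0.004], [0.004, -0.003, -1.0]]
ft_force: [-0.1, -0.8, 0.1]
finger_gap: 0.053
```

Request:
{"name": "drive_tool", "arguments": {"plan": [[[0, 0, 0, 0, 0, 0, 200], [0, 0, 0, 0, 0, 0, 200], [0, 0, 0, 0, 0, 0, 200]]]}}

```text
time: 4.15
tcp_pos: [0.6157, 0.3019, 0.0202]
tcp_rot: [[0.964, 0.267, 0.003], [0.267, -0.964, 0.004], [0.004, -0.003, -1.0]]
ft_force: [0.1, 0.8, 1.3]
finger_gap: 0.0455
```

Request:
{"name": "drive_tool", "arguments": {"plan": [[[0, 0, 0.01, 0, 0, 0, 200], [0, 0, 0.04, 0, 0, 0, 200], [0, 0, 0.075, 0, 0, 0, 200], [0, 0, 0.09, 0, 0, 0, 200], [0, 0, 0.1, 0, 0, 0, 200]]]}}

```text
time: 4.57
tcp_pos: [0.6177, 0.3029, 0.1243]
tcp_rot: [[0.964, 0.267, 0.009], [0.267, -0.964, 0.006], [0.01, -0.004, -1.0]]
ft_force: [0.8, -0.7, -0.7]
finger_gap: 0.0454
```

Request:
{"name": "drive_tool", "arguments": {"plan": [[[-0.01, -0.035, 0, 0, 0, 0, 200], [-0.02, -0.07, 0, 0, 0, 0, 200], [-0.03, -0.105, 0, 0, 0, 0, 200], [-0.036, -0.125, 0, 0, 0, 0, 200], [-0.04, -0.135, 0, 0, 0, 0, 200]]]}}

```text
time: 4.98
tcp_pos: [0.5758, 0.1651, 0.123]
tcp_rot: [[0.964, 0.265, 0.006], [0.265, -0.964, 0.005], [0.007, -0.003, -1.0]]
ft_force: [0.4, 0.2, -2.3]
finger_gap: 0.0453
```

Request:
{"name": "drive_tool", "arguments": {"plan": [[[-0.01, -0.035, 0, 0, 0, 0, 200], [-0.02, -0.07, 0, 0, 0, 0, 200], [-0.03, -0.105, 0, 0, 0, 0, 200], [-0.036, -0.12, 0, 0, 0, 0, 200], [-0.038, -0.13, 0, 0, 0, 0, 200]]]}}

```text
time: 5.4
tcp_pos: [0.5365, 0.0336, 0.1223]
tcp_rot: [[0.965, 0.263, 0.005], [0.263, -0.965, 0.005], [0.006, -0.004, -1.0]]
ft_force: [-0.2, 0.4, -1.5]
finger_gap: 0.0451
```

Request:
{"name": "drive_tool", "arguments": {"plan": [[[0, 0, 0, 0, 0, 0, 200], [0, 0, 0, 0, 0, 0, 200]]]}}

```text
time: 5.57
tcp_pos: [0.5366, 0.0339, 0.1221]
tcp_rot: [[0.965, 0.262, 0.005], [0.262, -0.965, 0.006], [0.006, -0.004, -1.0]]
ft_force: [0.4, -0.2, -0.4]
finger_gap: 0.0453
```

Request:
{"name": "drive_tool", "arguments": {"plan": [[[-0.001, -0.003, -0.02, -0.006, 0.005, 0, 200], [-0.001, -0.003, -0.05, -0.006, 0.005, 0, 200], [-0.001, -0.003, -0.07, -0.006, 0.005, 0, 200], [-0.001, -0.003, -0.08, -0.006, 0.005, 0, 200], [-0.001, -0.003, -0.08, -0.006, 0.005, 0, 200]]]}}

```text
time: 5.98
tcp_pos: [0.5336, 0.0322, 0.0392]
tcp_rot: [[0.965, 0.264, -0.006], [0.264, -0.965, -0.0], [-0.006, -0.001, -1.0]]
ft_force: [-0.8, 0.0, -1.1]
finger_gap: 0.0451
```

Run:
```python
from h import *
s=camera("scene");t=camera("top")
o=observe();print(o["tcp_pos"],o["tcp_rot"][:,2])
def crop(c,ctr,r):
    u,v=proj(c,ctr)[0].astype(int)
    return cv2.resize(c["img"][v-r:v+r,u-r:u+r,::-1],(400,400),interpolation=cv2.INTER_CUBIC)
cv2.imwrite("pics/g2.png",np.hstack([crop(t,[.55,.035,.03],35),crop(s,[.55,.035,.03],35)]))
```

```text
[0.53613765 0.03179829 0.04219513] [-5.29473302e-04 -2.98916039e-04 -9.99999815e-01]
```

View pics/g2.png

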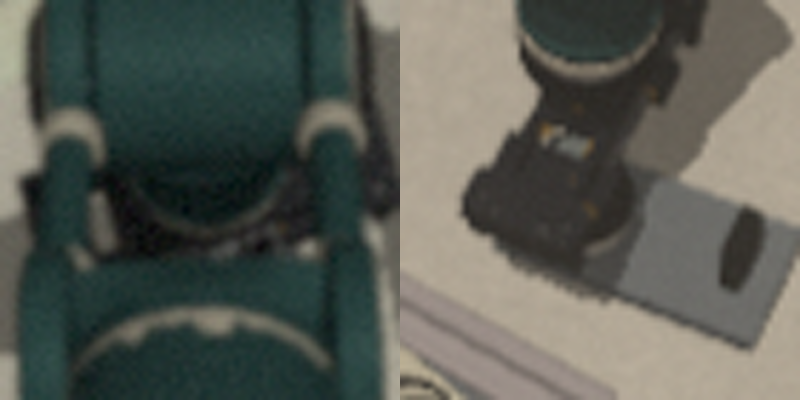

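The arm hides the pocket, but the scene half shows the lens over the pocket end with the handle clear at (740,250). I'll go down slowly, watching the force.

Request:
{"name": "drive_tool", "arguments": {"plan": [[[0, -0.001, -0.002, 0, 0, 0, 200], [0, -0.001, -0.005, 0, 0, 0, 200], [0, -0.001, -0.007, 0, 0, 0, 200], [0, -0.001, -0.009, 0, 0, 0, 200], [0, -0.001, -0.01, 0, 0, 0, 200]]]}}

```text
time: 6.5
tcp_pos: [0.5363, 0.0308, 0.0324]
tcp_rot: [[0.965, 0.263, -0.0], [0.263, -0.965, -0.0], [-0.0, 0.0, -1.0]]
ft_force: [-0.7, -0.1, -1.5]
finger_gap: 0.0455
```

Request:
{"name": "drive_tool", "arguments": {"plan": [[[0, 0, -0.002, 0, 0, 0, 200], [0, 0, -0.003, 0, 0, 0, 200], [0, 0, -0.004, 0, 0, 0, 200], [0, 0, -0.005, 0, 0, 0, 200], [0, 0, -0.005, 0, 0, 0, 200]]]}}

```text
time: 6.92
tcp_pos: [0.5361, 0.0307, 0.0271]
tcp_rot: [[0.965, 0.263, -0.001], [0.263, -0.965, -0.0], [-0.001, 0.0, -1.0]]
ft_force: [0.9, -0.3, -0.8]
finger_gap: 0.0452
```

Request:
{"name": "drive_tool", "arguments": {"plan": [[[0, 0, -0.001, 0, 0, 0, 200], [0, 0, -0.002, 0, 0, 0, 200], [0, 0, -0.003, 0, 0, 0, 200], [0, 0, -0.004, 0, 0, 0, 200], [0, 0, -0.004, 0, 0, 0, 200]]]}}

```text
time: 7.33
tcp_pos: [0.5361, 0.0307, 0.0241]
tcp_rot: [[0.965, 0.263, -0.001], [0.263, -0.965, -0.0], [-0.001, 0.0, -1.0]]
ft_force: [-4.2, -0.0, 7.7]
finger_gap: 0.0454
```

Request:
{"name": "drive_tool", "arguments": {"plan": [[[0, 0, 0, 0, 0, 0, 110], [0, 0, 0, 0, 0, 0, 80], [0, 0, 0, 0, 0, 0, 60], [0, 0, 0, 0, 0, 0, 50], [0, 0, 0, 0, 0, 0, 50]]]}}

```text
time: 7.75
tcp_pos: [0.536, 0.0307, 0.024]
tcp_rot: [[0.965, 0.263, -0.001], [0.263, -0.965, -0.0], [-0.001, 0.0, -1.0]]
ft_force: [0.9, -0.1, -0.6]
finger_gap: 0.0707
```

Request:
{"name": "drive_tool", "arguments": {"plan": [[[0, 0, 0.01, 0, 0, 0, 50], [0, 0, 0.03, 0, 0, 0, 50], [0, 0, 0.06, 0, 0, 0, 50], [0, 0, 0.1, 0, 0, 0, 50], [0, 0, 0.12, 0, 0, 0, 50]]]}}

```text
time: 8.17
tcp_pos: [0.538, 0.0307, 0.1488]
tcp_rot: [[0.965, 0.263, 0.004], [0.263, -0.965, -0.0], [0.004, 0.001, -1.0]]
ft_force: [0.9, -0.3, -0.6]
finger_gap: 0.071
```

Request:
{"name": "drive_tool", "arguments": {"plan": [[[0.02, 0.1, 0.05, 0, 0, 0.12, 50], [0.02, 0.15, 0.08, 0, 0, 0.24, 50], [0.02, 0.15, 0.08, 0, 0, 0.36, 50], [0.02, 0.15, 0.08, 0, 0, 0.48, 50], [0.02, 0.15, 0.08, 0, 0, 0.6, 50]]]}}

```text
time: 8.58
tcp_pos: [0.5605, 0.1862, 0.2345]
tcp_rot: [[0.641, 0.768, 0.012], [0.768, -0.641, 0.007], [0.013, 0.004, -1.0]]
ft_force: [0.9, -1.0, 0.7]
finger_gap: 0.0707
```

Request:
{"name": "drive_tool", "arguments": {"plan": [[[0.02, 0.1, 0, 0, 0, 0.12, 50], [0.02, 0.1, 0, 0, 0, 0.24, 50], [0.02, 0.1, 0, 0, 0, 0.36, 50], [0.02, 0.1, 0, 0, 0, 0.48, 50], [0.02, 0.1, 0, 0, 0, 0.6, 50]]]}}

```text
time: 9.0
tcp_pos: [0.5804, 0.2882, 0.2351]
tcp_rot: [[0.087, 0.996, 0.006], [0.996, -0.087, 0.013], [0.013, 0.005, -1.0]]
ft_force: [-0.5, -1.1, 0.1]
finger_gap: 0.0709
```

Run:
```python
from h import *
s=camera("scene");t=camera("top")
o=observe();print(o["tcp_pos"],o["tcp_rot"],o["joint_positions"])
np.savez("v3.npz",t=t["img"],s=s["img"])
a=cv2.resize(t["img"][140:230,220:350,::-1],None,fx=6,fy=6,interpolation=cv2.INTER_CUBIC)
cv2.imwrite("pics/t3.png",a)
b=cv2.resize(s["img"][180:280,195:305,::-1],None,fx=6,fy=6,interpolation=cv2.INTER_CUBIC)
cv2.imwrite("pics/s3.png",b)
```

```text
[0.58033504 0.28676197 0.23488003] [[ 0.09395219  0.99556087  0.00561595]
 [ 0.995496   -0.09401491  0.01220317]
 [ 0.01267698  0.00444414 -0.99990977]] [23.82280286 11.9118919  96.23239819  0.53812888 71.27968097 29.0457155 ]
```

View pics/t3.png

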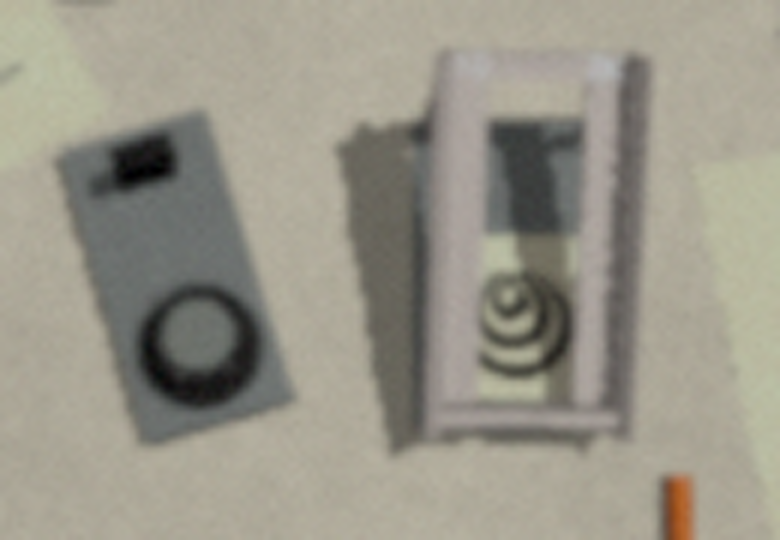

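View pics/s3.png

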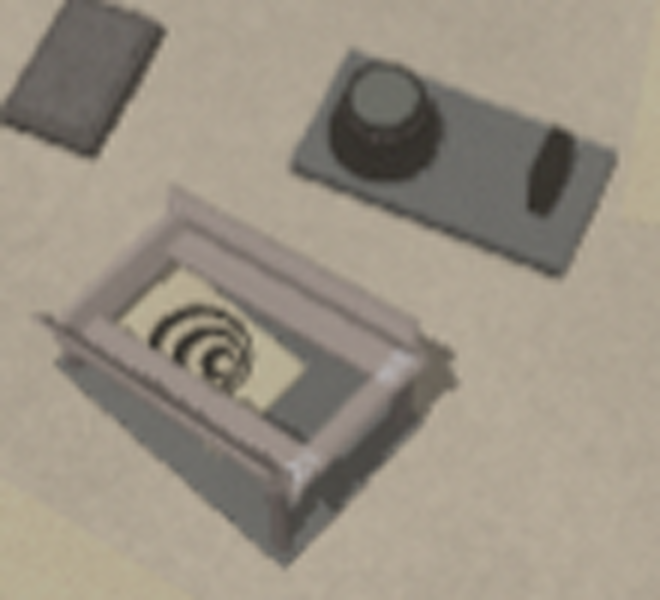

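The lens sits upright in the grey plate's pocket, at top crop (198,340) and scene crop (385,110). The stand is fully visible, with the stop at crop rows 405-430. Next I'll measure the lens height, the carrier yaw, the handle and the stand corners.

```bash
cat > m.py <<'E'
from h import *
np.set_printoptions(precision=4,suppress=True)
t=camera("top");s=camera("scene")
T=lambda P:(np.array(P)+.5)/6-.5+[220,140]
S=lambda P:(np.array(P)+.5)/6-.5+[195,180]
N=["glass","lipLowL","lipLowR","lipHighL","lipHighR","openHighL","openLowL"]
tp=[(198,338),(425,438),(632,438),(445,52),(650,58),(490,82),(475,402)]
sp=[(384,95),(172,187),(40,318),(416,322),(288,490),(352,372),(178,262)]
for n,r in zip(N,tri(t,T(tp),s,S(sp))):print(n,r)
for nm,c,roi in(("top",t,(225,155,50,62)),("scene",s,(240,183,62,48))):
    im=c["img"].astype(int);x,y,w,h=roi
    sat=im[...,0]-im[...,2];m=np.zeros(sat.shape,np.uint8);m[y:y+h,x:x+w]=(sat<9)[y:y+h,x:x+w]
    m=cv2.morphologyEx(m,cv2.MORPH_CLOSE,np.ones((7,7),np.uint8))
    n,l,st,ce=cv2.connectedComponentsWithStats(m);k=1+st[1:,4].argmax()
    q=max(cv2.findContours((l==k).astype(np.uint8),0,1)[0],key=cv2.contourArea)[:,0].astype(float)
    print(nm,cv2.minAreaRect((plane(c,q,.014)[:,:2]*1000).astype(np.float32)))
    dk=((im.max(2)<60)&(l==k)).astype(np.uint8)
    n,l2,st2,ce2=cv2.connectedComponentsWithStats(dk)
    for j in range(1,n):
        if st2[j,4]>15:print(" dark",st2[j],ce2[j],plane(c,[ce2[j]],.039))
# top-view luminance profiles across stand
g=t["img"].astype(float).mean(2)
for r in(165,175,185,195,205):print(r,g[r-1:r+2,286:332].mean(0).round().astype(int).tolist())
for c0 in(300,308,316):print("col",c0,g[144:218,c0-1:c0+2].mean(1).round().astype(int).tolist())
E
python3 m.py
```

```text
glass [0.532  0.0309 0.0509 0.0032]
lipLowL [ 0.4774 -0.0869  0.0442  0.0021]
lipLowR [ 0.4761 -0.1929  0.045   0.0057]
lipHighL [ 0.6583 -0.0952  0.1358  0.0035]
lipHighR [ 0.6605 -0.1983  0.1167  0.0089]
openHighL [ 0.647  -0.1239  0.1104  0.006 ]
openLowL [ 0.5009 -0.1142  0.0218  0.0076]
top ((573.1718139648438, 41.88555908203125), (170.03273010253906, 84.49922180175781), 15.890891075134277)
 dark [238 163  11   9  69] [243.2609 166.8551] [[0.6294 0.0581 0.039 ]]
 dark [243 188  20  20 165] [252.6364 199.4061] [[0.522  0.0298 0.039 ]]
scene ((577.1982421875, 40.260467529296875), (167.85928344726562, 86.38919067382812), 15.855184555053711)
 dark [250 198  18  12 115] [258.5478 204.3826] [[0.551  0.0106 0.039 ]]
 dark [283 203   7  12  51] [285.9412 208.6667] [[0.6322 0.0573 0.039 ]]
165 [102, 109, 113, 104, 102, 109, 127, 141, 152, 161, 164, 166, 164, 163, 149, 123, 103, 84, 66, 62, 61, 61, 61, 61, 64, 76, 87, 92, 94, 96, 110, 132, 156, 164, 163, 159, 139, 108, 95, 102, 111, 130, 159, 168, 168, 170]
175 [100, 99, 91, 80, 94, 115, 131, 141, 151, 160, 165, 164, 162, 161, 147, 120, 1
[... 1214 characters left out ...]
 166, 161, 158, 162, 164, 166, 169, 171, 172, 172, 171, 166, 138, 97, 71, 65, 62, 61, 61, 60, 61, 61, 62, 59, 60, 61, 61, 60, 60, 61, 62, 73, 93, 106, 108, 109, 111, 107, 89, 78, 81, 82, 75, 73, 88, 114, 124, 111, 80, 73, 109, 147, 151, 115, 74, 98, 147, 171, 170, 152, 127, 133, 150, 142, 110, 95, 112, 148, 165, 168, 167]
col 316 [167, 167, 168, 167, 163, 162, 163, 166, 168, 167, 163, 160, 160, 161, 158, 138, 118, 109, 98, 94, 103, 114, 121, 125, 127, 125, 124, 126, 128, 129, 129, 125, 128, 129, 135, 146, 156, 160, 159, 160, 157, 152, 143, 142, 141, 141, 135, 133, 132, 133, 133, 131, 135, 141, 147, 149, 148, 148, 151, 150, 150, 151, 145, 131, 134, 154, 155, 127, 104, 106, 123, 144, 158, 164]
```

Run:
```python
from h import *
np.set_printoptions(precision=4,suppress=True)
t=camera("top");s=camera("scene")
g=cv2.GaussianBlur(t["img"],(3,3),0).astype(float).mean(2)
ys=[]
for r in range(160,208,3):
    p=g[r-1:r+2].mean(0)
    L=288+np.argmax(np.diff(p[288:296])); R=322+np.argmax(np.diff(p[322:332]))
    def sub(i):
        d=np.diff(p)[i-1:i+2]; return i+.5+(0.5*(d[0]-d[2])/(d[0]-2*d[1]+d[2]))
    L,R=sub(L),sub(R); z=.0445+.466*(205-r)*.0031*1.0+.0   # lip height along slope
    A=plane(t,[(L,r),(R,r)],z);ys.append((A[:,0].mean(),A[:,1].mean()));print(r,round(L,2),round(R,2),A[:,:2].ravel(),"mid",A[:,1].mean(),"span",A[0,1]-A[1,1])
ys=np.array(ys);f=np.polyfit(ys[:,0],ys[:,1],1);print("yaw",np.degrees(np.arctan(f[0])),"y at .49,.5675:",np.polyval(f,[.49,.5675]))
print("stop face mid row207.1",plane(t,[(308,207.1)],.036),"top edge 207.9",plane(t,[(308,207.9)],.0427))
print("seat guess projections", proj(t,[.5675,-.1425,.072]),proj(s,[.5675,-.1425,.072]))
gs=cv2.GaussianBlur(s["img"],(3,3),0).astype(float).mean(2)
# scene profile along centreline of bed across the stop
P=np.array([[.49+d*np.cos(np.radians(25)),-.140-.037*d,.036+d*np.sin(np.radians(25))] for d in np.arange(-.03,.04,.003)])
uv=proj(s,P);print([ (round(d,3),int(gs[int(v+.5),int(u+.5)])) for d,(u,v) in zip(np.arange(-.03,.04,.003),uv)])
```

```text
160 292.33 327.47 [ 0.6285 -0.0937  0.6261 -0.1999] mid -0.14680980690383852 span 0.10624157293822857
163 291.72 327.26 [ 0.6203 -0.0919  0.6179 -0.1996] mid -0.14577149922709198 span 0.10772725403705821
166 292.0 327.17 [ 0.612  -0.0928  0.6096 -0.1997] mid -0.1462519440397337 span 0.10686115249555173
169 291.94 326.86 [ 0.6037 -0.0927  0.6013 -0.199 ] mid -0.14587235492092132 span 0.10634658134103797
172 291.0 326.86 [ 0.5954 -0.0899  0.593  -0.1994] mid -0.14464090328472484 span 0.1094851586405707
175 290.83 326.6 [ 0.5871 -0.0894  0.5846 -0.1989] mid -0.1441668202095261 span 0.10946659146682411
178 290.9 326.46 [ 0.5786 -0.0897  0.5762 -0.1988] mid -0.1442353150456703 span 0.10907909928213479
181 291.27 326.3 [ 0.5701 -0.0909  0.5677 -0.1986] mid -0.14474306622103447 span 0.10771922214971302
184 291.09 326.08 [ 0.5616 -0.0904  0.5592 -0.1982] mid -0.14429991248726148 span 0.10783467684366119
187 290.86 325.81 [ 0.553  -0.0897  0.5507 -0.1977] mid -0.14370715405078702 span 0.1079468393668739
190 290.9 325.71 [ 0.5444 -0.0899  0.5421 -0.1977] mid -0.14379270989944418 span 0.1077882
[... 668 characters left out ...]
]
seat guess projections [[307.7484 181.9702]] [[231.207  235.1726]]
[(np.float64(-0.03), 162), (np.float64(-0.027), 162), (np.float64(-0.024), 162), (np.float64(-0.021), 161), (np.float64(-0.018), 160), (np.float64(-0.015), 160), (np.float64(-0.012), 149), (np.float64(-0.009), 149), (np.float64(-0.006), 142), (np.float64(-0.003), 133), (np.float64(-0.0), 127), (np.float64(0.003), 123), (np.float64(0.006), 121), (np.float64(0.009), 120), (np.float64(0.012), 120), (np.float64(0.015), 112), (np.float64(0.018), 112), (np.float64(0.021), 121), (np.float64(0.024), 121), (np.float64(0.027), 142), (np.float64(0.03), 159), (np.float64(0.033), 166), (np.float64(0.036), 167), (np.float64(0.039), 166)]
```

Request:
{"name": "drive_tool", "arguments": {"plan": [[[0.01, -0.04, 0, -0.012, 0.006, 0.1, 140], [0.018, -0.08, 0, -0.012, 0.006, 0.2, 140], [0.026, -0.12, 0, -0.012, 0.006, 0.3, 140], [0.03, -0.135, 0, -0.012, 0.006, 0.371, 140], [0.03, -0.135, 0, -0.012, 0.006, 0.371, 140]]]}}

```text
time: 9.72
tcp_pos: [0.6112, 0.1466, 0.235]
tcp_rot: [[-0.265, 0.964, -0.002], [0.964, 0.265, -0.001], [0.0, -0.002, -1.0]]
ft_force: [-0.3, 0.2, -0.1]
finger_gap: 0.0409
```

Request:
{"name": "drive_tool", "arguments": {"plan": [[[0.01, -0.04, 0, 0, 0, 0, 140], [0.02, -0.075, -0.02, 0, 0, 0, 140], [0.02, -0.093, -0.06, 0, 0, 0, 140], [0.02, -0.093, -0.1, 0, 0, 0, 140], [0.02, -0.093, -0.12, 0, 0, 0, 140]]]}}

```text
time: 10.13
tcp_pos: [0.6289, 0.0524, 0.111]
tcp_rot: [[-0.26, 0.966, -0.007], [0.966, 0.26, -0.0], [0.001, -0.006, -1.0]]
ft_force: [-0.7, 0.6, -1.3]
finger_gap: 0.0399
```

Request:
{"name": "drive_tool", "arguments": {"plan": [[[0, 0, 0, 0, 0, 0, 140], [0, 0, 0, 0, 0, 0, 140]]]}}

```text
time: 10.3
tcp_pos: [0.6268, 0.0527, 0.1088]
tcp_rot: [[-0.257, 0.966, -0.012], [0.966, 0.257, -0.0], [0.003, -0.012, -1.0]]
ft_force: [-0.3, 0.2, -0.1]
finger_gap: 0.0395
```

Request:
{"name": "drive_tool", "arguments": {"plan": [[[0.0037, 0.0046, -0.005, 0, -0.012, 0.016, 140], [0.0037, 0.0046, -0.02, 0, -0.012, 0.016, 140], [0.0037, 0.0046, -0.045, 0, -0.012, 0.016, 140], [0.0037, 0.0046, -0.065, 0, -0.012, 0.016, 140], [0.0037, 0.0046, -0.078, 0, -0.012, 0.016, 140]]]}}

```text
time: 10.72
tcp_pos: [0.6318, 0.0585, 0.0316]
tcp_rot: [[-0.273, 0.962, 0.003], [0.962, 0.273, 0.0], [-0.001, 0.003, -1.0]]
ft_force: [-0.2, -0.5, 0.9]
finger_gap: 0.0399
```

Request:
{"name": "drive_tool", "arguments": {"plan": [[[0, 0, 0, 0, 0, 0, 140], [0, 0, 0, 0, 0, 0, 140]]]}}

```text
time: 10.88
tcp_pos: [0.6327, 0.0593, 0.0326]
tcp_rot: [[-0.274, 0.962, 0.005], [0.962, 0.274, 0.0], [-0.001, 0.005, -1.0]]
ft_force: [-0.1, -0.4, 0.1]
finger_gap: 0.04
```

Request:
{"name": "drive_tool", "arguments": {"plan": [[[-0.002, -0.002, -0.004, 0, 0.005, 0, 140], [-0.002, -0.002, -0.008, 0, 0.005, 0, 140], [-0.002, -0.002, -0.008, 0, 0.005, 0, 150], [-0.002, -0.002, -0.008, 0, 0.005, 0, 170], [-0.002, -0.002, -0.008, 0, 0.005, 0, 190]]], "newtons": 20}}

```text
time: 11.3
tcp_pos: [0.6311, 0.0573, 0.0251]
tcp_rot: [[-0.274, 0.962, 0.001], [0.962, 0.274, 0.0], [0.0, 0.001, -1.0]]
ft_force: [-0.1, -1.0, -0.5]
finger_gap: 0.0249
```

Request:
{"name": "drive_tool", "arguments": {"plan": [[[0, 0, 0, 0, 0, 0, 205], [0, 0, 0, 0, 0, 0, 230], [0, 0, 0, 0, 0, 0, 255], [0, 0, 0, 0, 0, 0, 255], [0, 0, 0, 0, 0, 0, 255]]]}}

```text
time: 11.72
tcp_pos: [0.6311, 0.0571, 0.0254]
tcp_rot: [[-0.274, 0.962, 0.001], [0.962, 0.274, 0.0], [0.0, 0.001, -1.0]]
ft_force: [-1.3, -1.8, 3.0]
finger_gap: 0.014
```

Request:
{"name": "drive_tool", "arguments": {"plan": [[[0, 0, 0, 0, 0, 0, 255], [0, 0, 0, 0, 0, 0, 255], [0, 0, 0, 0, 0, 0, 255]]], "newtons": 60}}

```text
time: 11.97
tcp_pos: [0.6311, 0.0572, 0.0254]
tcp_rot: [[-0.274, 0.962, 0.001], [0.962, 0.274, 0.0], [0.0, 0.001, -1.0]]
ft_force: [-0.9, -0.6, 1.0]
finger_gap: 0.0134
```

Request:
{"name": "drive_tool", "arguments": {"plan": [[[0, 0, 0.004, 0, 0, 0, 255], [0, 0, 0.012, 0, 0, 0, 255], [0, 0, 0.025, 0, 0, 0, 255], [0, 0, 0.04, 0, 0, 0, 255], [0, 0, 0.06, 0, 0, 0, 255]]]}}

```text
time: 12.38
tcp_pos: [0.6301, 0.0571, 0.0854]
tcp_rot: [[-0.274, 0.962, -0.002], [0.962, 0.274, 0.0], [0.001, -0.002, -1.0]]
ft_force: [0.1, -0.1, -2.7]
finger_gap: 0.0134
```

Request:
{"name": "drive_tool", "arguments": {"plan": [[[0, 0, 0.025, 0, 0, 0, 255], [0, 0, 0.05, 0, 0, 0, 255], [0, 0, 0.075, 0, 0, 0, 255], [0, 0, 0.1, 0, 0, 0, 255], [0, 0, 0.12, 0, 0, 0, 255]]]}}

```text
time: 12.8
tcp_pos: [0.6307, 0.0572, 0.2089]
tcp_rot: [[-0.274, 0.962, 0.001], [0.962, 0.274, 0.001], [0.0, 0.001, -1.0]]
ft_force: [-0.7, -0.8, -3.0]
finger_gap: 0.0134
```

Request:
{"name": "drive_tool", "arguments": {"plan": [[[0, -0.02, 0.01, 0, 0, -0.06, 255], [0, -0.04, 0.02, 0, 0, -0.12, 255], [0, -0.06, 0.02, 0, 0, -0.18, 255], [0, -0.085, 0.02, 0, 0, -0.24, 255], [0, -0.11, 0.02, 0, 0, -0.307, 255]]]}}

```text
time: 13.22
tcp_pos: [0.6307, -0.0534, 0.2306]
tcp_rot: [[0.032, 0.999, 0.003], [0.999, -0.032, -0.0], [0.0, 0.003, -1.0]]
ft_force: [0.2, -0.0, -3.8]
finger_gap: 0.0133
```

Request:
{"name": "drive_tool", "arguments": {"plan": [[[0, -0.02, 0, -0.002, -0.08, 0, 255], [0, -0.04, 0, -0.005, -0.16, 0, 255], [0, -0.06, 0, -0.007, -0.24, 0, 255], [0, -0.08, 0, -0.01, -0.33, 0, 255], [0, -0.093, 0, -0.013, -0.436, 0, 255]]]}}

```text
time: 13.63
tcp_pos: [0.6313, -0.1483, 0.233]
tcp_rot: [[0.032, 0.902, 0.431], [0.999, -0.028, -0.015], [-0.001, 0.431, -0.902]]
ft_force: [1.1, 1.8, -3.1]
finger_gap: 0.0134
```

Request:
{"name": "drive_tool", "arguments": {"plan": [[[0, 0, 0, 0, 0, 0, 255], [0, 0, 0, 0, 0, 0, 255], [0, 0, 0, 0, 0, 0, 255]]]}}

```text
time: 13.88
tcp_pos: [0.6317, -0.1482, 0.2345]
tcp_rot: [[0.033, 0.902, 0.431], [0.999, -0.029, -0.015], [-0.001, 0.432, -0.902]]
ft_force: [1.0, 0.2, -2.9]
finger_gap: 0.0133
```

```bash
cat > v.py <<'E'
import sys
from h import *
s=camera("scene");t=camera("top")
o=observe();print(o["tcp_pos"],o["tcp_rot"],o["ft_force"],o["wrist_torque"])
a=cv2.resize(t["img"][130:225,265:345,::-1],(480,570),interpolation=cv2.INTER_CUBIC)
b=cv2.resize(s["img"][175:285,190:290,::-1],(518,570),interpolation=cv2.INTER_CUBIC)[:,:]
cv2.imwrite(f"pics/{sys.argv[1]}.png",cv2.resize(np.hstack([a,b]),None,fx=.8,fy=.8))
E
python3 v.py p1
```

```text
[ 0.63298946 -0.14783066  0.2349342 ] [[ 0.03101395  0.90111348  0.4324727 ]
 [ 0.99951712 -0.02713299 -0.01514332]
 [-0.00191157  0.43273352 -0.90151985]] [ 1.13971206 -0.17848226 -2.95020024] [-0.04374314  0.14256947  0.03731449]
```

View pics/p1.png

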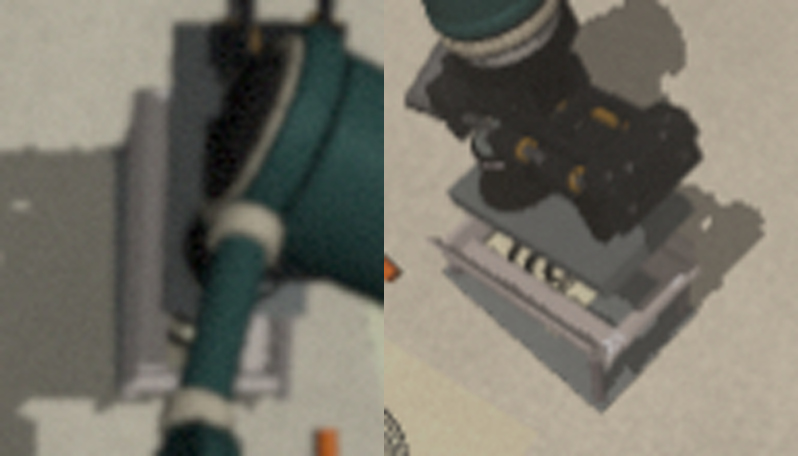

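The plate with the lens hangs above the stand, about parallel to it, with the handle at the high end. I'll compare its near-edge corners at (450,195) and (625,290) with a no-droop prediction.

Run:
```python
from h import *
np.set_printoptions(precision=4,suppress=True)
s=camera("scene");o=observe();R=o["tcp_rot"];p=o["tcp_pos"]
x,z=R[:,1],-R[:,2];y=np.cross(z,x);print("tcp",p,"pitch",np.degrees(np.arcsin(x[2])),"yaw",np.degrees(np.arctan2(x[1],x[0])),"roll",np.degrees(np.arcsin(y[2])))
for d in(0,3,6):
    a=np.radians(d);X=np.cos(a)*x+np.sin(a)*z;Z=np.cos(a)*z-np.sin(a)*x
    # droop d: x end up about the handle grip point (19 mm behind the TCP)
    g=p+.019*z; m=g-.058*X-.0374*Z
    uv=proj(s,[m+sx*X-.042*y+h*Z for sx in(-.085,.085) for h in(.007,-.007)])
    print(d,((uv-[190,175])*4.144+[384,0]).round().tolist())
xs=np.array([.9059,-.0269,.4226]);zs=np.array([-.4224,.0125,.9063]);seat=np.array([.5695,-.1445,.072])
home=seat+.058*xs+.0184*zs
print("home tcp",home,"start",home+.03*xs+.04*zs, "delta",home+.03*xs+.04*zs-p)
```

```text
tcp [ 0.633  -0.1477  0.2346] pitch 25.626047093192085 yaw -1.705776668469492 roll -0.10761128506891086
0 [[442.0, 191.0], [451.0, 204.0], [596.0, 286.0], [604.0, 299.0]]
3 [[448.0, 199.0], [457.0, 212.0], [597.0, 285.0], [606.0, 299.0]]
6 [[454.0, 206.0], [463.0, 220.0], [598.0, 285.0], [607.0, 299.0]]
home tcp [ 0.6143 -0.1458  0.1132] start [ 0.6246 -0.1461  0.1621] delta [-0.0085  0.0016 -0.0725]
```

Request:
{"name": "drive_tool", "arguments": {"plan": [[[-0.002, 0.0016, -0.02, 0, 0.013, 0, 255], [-0.004, 0.0016, -0.04, 0, 0.013, 0, 255], [-0.006, 0.0016, -0.06, 0, 0.013, 0, 255], [-0.008, 0.0016, -0.07, 0, 0.013, 0, 255], [-0.0085, 0.0016, -0.0725, 0, 0.013, 0, 255]]]}}

```text
time: 14.45
tcp_pos: [0.6223, -0.1446, 0.1574]
tcp_rot: [[0.029, 0.91, 0.414], [1.0, -0.027, -0.012], [-0.0, 0.414, -0.91]]
ft_force: [-0.7, -0.6, -4.3]
finger_gap: 0.0134
```

Request:
{"name": "drive_tool", "arguments": {"plan": [[[0, 0, 0, 0, 0, 0, 255], [0, 0, 0, 0, 0, 0, 255]]]}}

```text
time: 14.62
tcp_pos: [0.6224, -0.1442, 0.157]
tcp_rot: [[0.029, 0.91, 0.413], [1.0, -0.026, -0.012], [0.0, 0.413, -0.911]]
ft_force: [0.4, -0.1, -2.9]
finger_gap: 0.0136
```

```bash
python3 v.py p2
```

```text
[ 0.62332347 -0.14476409  0.15863746] [[ 2.92734387e-02  9.09076560e-01  4.15599415e-01]
 [ 9.99571203e-01 -2.63359568e-02 -1.27995497e-02]
 [-6.90562362e-04  4.15795894e-01 -9.09457694e-01]] [-0.75312162  0.49083616 -2.53911861] [-0.03838384  0.12579532 -0.07325268]
```

View pics/p2.png

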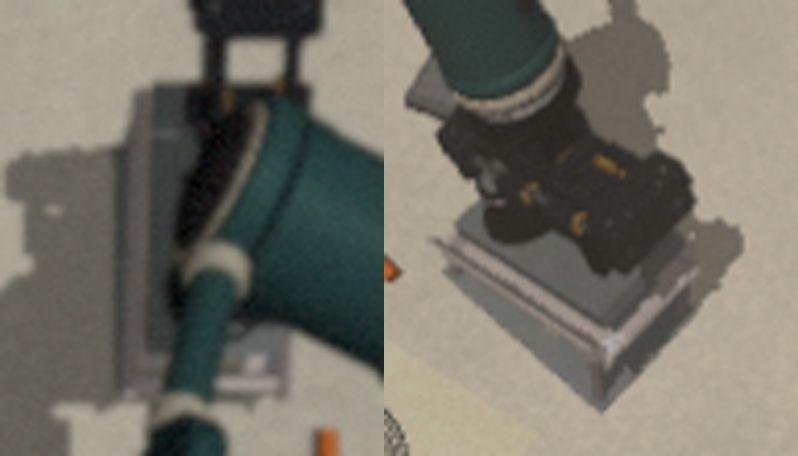

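The plate sits over the bed inside the lips; in the top half its left edge is at x≈150 against the lip at 135. I'll lower it square to the slope.

Request:
{"name": "drive_tool", "arguments": {"plan": [[[0.002, -0.001, -0.004, 0, -0.005, 0, 255], [0.004, -0.001, -0.009, 0, -0.005, 0, 255], [0.006, -0.0012, -0.014, 0, -0.005, 0, 255], [0.008, -0.0012, -0.017, 0, -0.005, 0, 255], [0.0084, -0.0012, -0.018, 0, -0.005, 0, 255]]]}}

```text
time: 15.13
tcp_pos: [0.6315, -0.1459, 0.1395]
tcp_rot: [[0.029, 0.908, 0.419], [1.0, -0.027, -0.012], [-0.0, 0.419, -0.908]]
ft_force: [-0.1, 0.1, -2.1]
finger_gap: 0.0136
```

Request:
{"name": "drive_tool", "arguments": {"plan": [[[0.0005, 0, -0.001, 0, 0, 0, 255], [0.001, 0, -0.002, 0, 0, 0, 255], [0.0015, 0, -0.003, 0, 0, 0, 255], [0.002, 0, -0.004, 0, 0, 0, 255], [0.0023, 0, -0.005, 0, 0, 0, 255]]]}}

```text
time: 15.55
tcp_pos: [0.634, -0.1459, 0.1346]
tcp_rot: [[0.029, 0.907, 0.419], [1.0, -0.026, -0.012], [-0.0, 0.419, -0.908]]
ft_force: [-0.7, -0.2, -4.3]
finger_gap: 0.0134
```

Request:
{"name": "drive_tool", "arguments": {"plan": [[[0.0004, 0, -0.001, 0, 0, 0, 255], [0.0009, 0, -0.002, 0, 0, 0, 255], [0.0014, 0, -0.003, 0, 0, 0, 255], [0.0018, 0, -0.004, 0, 0, 0, 255], [0.0021, 0, -0.0045, 0, 0, 0, 255]]]}}

```text
time: 15.97
tcp_pos: [0.636, -0.1458, 0.1299]
tcp_rot: [[0.029, 0.907, 0.419], [1.0, -0.027, -0.012], [-0.0, 0.419, -0.908]]
ft_force: [-0.1, 0.4, -3.2]
finger_gap: 0.0135
```

Request:
{"name": "drive_tool", "arguments": {"plan": [[[0.0004, 0, -0.001, 0, 0, 0, 255], [0.0007, 0, -0.0015, 0, 0, 0, 255], [0.0009, 0, -0.002, 0, 0, 0, 255], [0.0012, 0, -0.0025, 0, 0, 0, 255], [0.0012, 0, -0.0025, 0, 0, 0, 255]]]}}

```text
time: 16.38
tcp_pos: [0.637, -0.1458, 0.1279]
tcp_rot: [[0.029, 0.908, 0.419], [1.0, -0.026, -0.012], [-0.0, 0.419, -0.908]]
ft_force: [-5.3, 0.1, 1.5]
finger_gap: 0.0133
```

Request:
{"name": "drive_tool", "arguments": {"plan": [[[0.0002, 0, -0.0005, 0, 0, 0, 255], [0.0004, 0, -0.001, 0, 0, 0, 255], [0.0006, 0, -0.0014, 0, 0, 0, 255], [0.0006, 0, -0.0014, 0, 0, 0, 255]]]}}

```text
time: 16.72
tcp_pos: [0.637, -0.1458, 0.1278]
tcp_rot: [[0.028, 0.908, 0.418], [1.0, -0.026, -0.012], [0.0, 0.418, -0.908]]
ft_force: [-12.3, 1.1, 9.5]
finger_gap: 0.0135
```

```bash
python3 v.py p3
```

```text
[ 0.63699977 -0.1458085   0.12783893] [[ 2.84372472e-02  9.07890148e-01  4.18242516e-01]
 [ 9.99595580e-01 -2.58225685e-02 -1.19110105e-02]
 [-1.37930298e-05  4.18412086e-01 -9.08257302e-01]] [-12.70487761   0.95771934   9.57308972] [0.07424323 1.04315035 0.05426893]
```

View pics/p3.png

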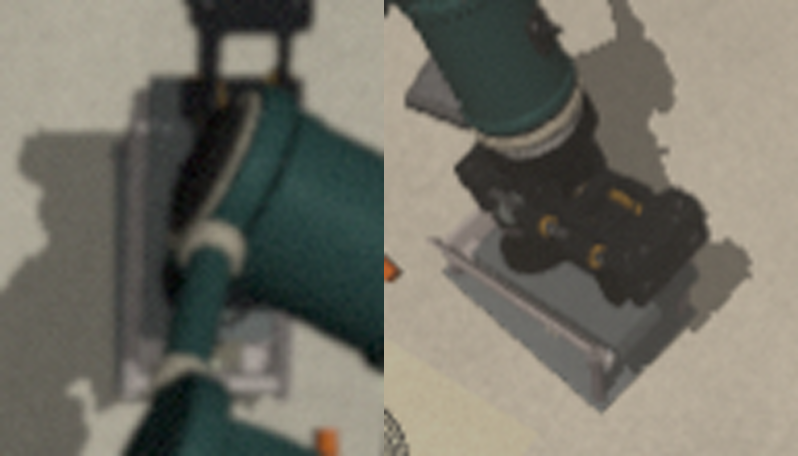

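The plate is down between the rails and overhangs the high end by the expected 27 mm; the contact is stiff at 16 N. Now I'll slide it down the slope in steps.

Request:
{"name": "drive_tool", "arguments": {"plan": [[[-0.0018, 0, -0.0006, 0, 0, 0, 255], [-0.0036, 0.0001, -0.0015, 0, 0, 0, 255], [-0.0054, 0.0001, -0.0023, 0, 0, 0, 255], [-0.0072, 0.0002, -0.0031, 0, 0, 0, 255], [-0.009, 0.0003, -0.004, 0, 0, 0, 255]]]}}

```text
time: 17.23
tcp_pos: [0.6281, -0.1456, 0.1237]
tcp_rot: [[0.029, 0.908, 0.419], [1.0, -0.026, -0.012], [-0.0, 0.419, -0.908]]
ft_force: [0.1, 1.2, -2.7]
finger_gap: 0.0134
```

Request:
{"name": "drive_tool", "arguments": {"plan": [[[-0.0018, 0, -0.0007, 0, 0, 0, 255], [-0.0036, 0.0001, -0.0015, 0, 0, 0, 255], [-0.0054, 0.0001, -0.0023, 0, 0, 0, 255], [-0.0063, 0.0002, -0.0028, 0, 0, 0, 255], [-0.0063, 0.0002, -0.0028, 0, 0, 0, 255]]]}}

```text
time: 17.65
tcp_pos: [0.6213, -0.1453, 0.1206]
tcp_rot: [[0.029, 0.908, 0.418], [1.0, -0.026, -0.012], [0.0, 0.418, -0.908]]
ft_force: [0.0, 0.1, -3.0]
finger_gap: 0.0134
```

Request:
{"name": "drive_tool", "arguments": {"plan": [[[-0.0012, 0, -0.0005, 0, 0, 0, 255], [-0.0024, 0.0001, -0.001, 0, 0, 0, 255], [-0.0036, 0.0001, -0.0016, 0, 0, 0, 255], [-0.0045, 0.0001, -0.002, 0, 0, 0, 255], [-0.0045, 0.0001, -0.0021, 0, 0, 0, 255]]]}}

```text
time: 18.07
tcp_pos: [0.6165, -0.1452, 0.1183]
tcp_rot: [[0.029, 0.908, 0.418], [1.0, -0.026, -0.012], [0.0, 0.418, -0.909]]
ft_force: [-2.0, -0.3, -1.1]
finger_gap: 0.0134
```

Request:
{"name": "drive_tool", "arguments": {"plan": [[[-0.0009, 0, -0.0004, 0, 0, 0, 255], [-0.0018, 0, -0.0008, 0, 0, 0, 255], [-0.0027, 0.0001, -0.0013, 0, 0, 0, 255], [-0.0027, 0.0001, -0.0013, 0, 0, 0, 255]]]}}

```text
time: 18.4
tcp_pos: [0.6145, -0.1453, 0.1178]
tcp_rot: [[0.029, 0.907, 0.419], [1.0, -0.026, -0.012], [-0.0, 0.419, -0.908]]
ft_force: [2.6, -0.3, -2.6]
finger_gap: 0.0133
```

Request:
{"name": "drive_tool", "arguments": {"plan": [[[-0.0009, 0, -0.0004, 0, 0, 0, 255], [-0.0018, 0, -0.0009, 0, 0, 0, 255], [-0.0027, 0.0001, -0.0013, 0, 0, 0, 255], [-0.0027, 0.0001, -0.0013, 0, 0, 0, 255]]]}}

```text
time: 18.73
tcp_pos: [0.6139, -0.1458, 0.1185]
tcp_rot: [[0.03, 0.905, 0.424], [1.0, -0.026, -0.014], [-0.001, 0.424, -0.906]]
ft_force: [5.7, 0.8, -0.3]
finger_gap: 0.0132
```

Request:
{"name": "drive_tool", "arguments": {"plan": [[[0, 0, -0.001, 0, 0.003, 0, 255], [-0.0005, 0, -0.002, 0, 0.005, 0, 255], [-0.001, 0, -0.0025, 0, 0.005, 0, 255], [-0.001, 0, -0.0025, 0, 0.005, 0, 255]]]}}

```text
time: 19.07
tcp_pos: [0.6145, -0.1461, 0.1176]
tcp_rot: [[0.03, 0.906, 0.422], [1.0, -0.027, -0.015], [-0.002, 0.423, -0.906]]
ft_force: [4.8, 0.8, 2.1]
finger_gap: 0.0135
```

Request:
{"name": "drive_tool", "arguments": {"plan": [[[-0.0009, 0, -0.0008, 0, 0, 0, 255], [-0.0015, 0, -0.0014, 0, 0, 0, 255], [-0.0015, 0, -0.0014, 0, 0, 0, 255]]]}}

```text
time: 19.32
tcp_pos: [0.6144, -0.1464, 0.1177]
tcp_rot: [[0.031, 0.904, 0.425], [1.0, -0.027, -0.015], [-0.003, 0.426, -0.905]]
ft_force: [4.8, 3.1, 3.4]
finger_gap: 0.0136
```

Request:
{"name": "drive_tool", "arguments": {"plan": [[[0, 0, 0, 0, 0, 0, 230], [0, 0, 0, 0, 0, 0, 205], [0, 0, 0, 0, 0, 0, 190], [0, 0, 0, 0, 0, 0, 170], [0, 0, 0, 0, 0, 0, 150]]], "newtons": 10}}

```text
time: 19.73
tcp_pos: [0.6136, -0.1463, 0.1168]
tcp_rot: [[0.031, 0.905, 0.424], [1.0, -0.027, -0.015], [-0.002, 0.424, -0.906]]
ft_force: [-0.6, -0.8, 0.7]
finger_gap: 0.0336
```

Request:
{"name": "drive_tool", "arguments": {"plan": [[[0, 0, 0, 0, 0, 0, 140], [0, 0, 0, 0, 0, 0, 140]]]}}

```text
time: 19.9
tcp_pos: [0.613, -0.1462, 0.1163]
tcp_rot: [[0.031, 0.906, 0.423], [1.0, -0.027, -0.015], [-0.002, 0.423, -0.906]]
ft_force: [0.1, -0.3, 0.4]
finger_gap: 0.0396
```

Request:
{"name": "drive_tool", "arguments": {"plan": [[[-0.003, 0, -0.0012, 0, 0, 0, 140], [-0.006, 0.0001, -0.0025, 0, 0, 0, 140], [-0.009, 0.0002, -0.004, 0, 0, 0, 140], [-0.009, 0.0002, -0.004, 0, 0, 0, 140]]]}}

```text
time: 20.23
tcp_pos: [0.6033, -0.1459, 0.1119]
tcp_rot: [[0.031, 0.906, 0.422], [1.0, -0.027, -0.015], [-0.002, 0.423, -0.906]]
ft_force: [0.4, -0.4, -0.4]
finger_gap: 0.0399
```

Request:
{"name": "drive_tool", "arguments": {"plan": [[[-0.0009, 0, -0.0004, 0, 0, 0, 140], [-0.0018, 0, -0.0008, 0, 0, 0, 140], [-0.0018, 0, -0.0008, 0, 0, 0, 140]]]}}

```text
time: 20.48
tcp_pos: [0.6027, -0.1463, 0.1123]
tcp_rot: [[0.031, 0.905, 0.425], [1.0, -0.027, -0.016], [-0.002, 0.425, -0.905]]
ft_force: [3.5, 0.1, 0.7]
finger_gap: 0.04
```

Request:
{"name": "drive_tool", "arguments": {"plan": [[[-0.0009, 0, -0.0004, 0, 0, 0, 140], [-0.0014, 0, -0.0006, 0, 0, 0, 140], [-0.0014, 0, -0.0006, 0, 0, 0, 140]]]}}

```text
time: 20.73
tcp_pos: [0.6025, -0.1465, 0.1127]
tcp_rot: [[0.032, 0.904, 0.427], [0.999, -0.027, -0.016], [-0.003, 0.427, -0.904]]
ft_force: [5.2, 0.6, 1.1]
finger_gap: 0.0394
```

Request:
{"name": "drive_tool", "arguments": {"plan": [[[0.004, 0, 0.0018, 0, 0, 0, 140], [0.008, -0.0002, 0.0035, 0, 0, 0, 140], [0.0105, -0.0002, 0.0046, 0, 0, 0, 140], [0.0105, -0.0002, 0.0046, 0, 0, 0, 140]]]}}

```text
time: 21.07
tcp_pos: [0.6132, -0.1467, 0.1172]
tcp_rot: [[0.031, 0.904, 0.427], [1.0, -0.027, -0.016], [-0.003, 0.427, -0.904]]
ft_force: [0.5, -0.2, -0.2]
finger_gap: 0.0396
```

Request:
{"name": "drive_tool", "arguments": {"plan": [[[-0.004, 0, 0.009, 0, 0, 0, 140], [-0.012, 0.0003, 0.027, 0, 0, 0, 140], [-0.021, 0.0006, 0.045, 0, 0, 0, 140], [-0.03, 0.0008, 0.064, 0, 0, 0, 140], [-0.038, 0.001, 0.082, 0, 0, 0, 140]]]}}

```text
time: 21.48
tcp_pos: [0.5739, -0.1455, 0.2]
tcp_rot: [[0.031, 0.904, 0.426], [1.0, -0.027, -0.016], [-0.003, 0.426, -0.905]]
ft_force: [-0.1, -0.4, 0.4]
finger_gap: 0.04
```

Request:
{"name": "drive_tool", "arguments": {"plan": [[[0.01, 0.03, 0.03, 0, 0.1, 0, 140], [0.02, 0.07, 0.05, 0, 0.2, 0, 140], [0.03, 0.11, 0.05, 0, 0.3, 0, 140], [0.03, 0.15, 0.05, 0, 0.4, 0, 140], [0.03, 0.19, 0.05, 0, 0.43, 0, 140]]]}}

```text
time: 21.9
tcp_pos: [0.606, 0.044, 0.2522]
tcp_rot: [[0.028, 1.0, 0.009], [0.999, -0.028, -0.017], [-0.017, 0.01, -1.0]]
ft_force: [1.8, -0.4, -0.5]
finger_gap: 0.0398
```

Request:
{"name": "drive_tool", "arguments": {"plan": [[[0, 0.04, 0, 0, 0, 0, 140], [0, 0.08, 0, 0, 0, 0, 140], [0, 0.12, 0, 0, 0, 0, 140], [0, 0.16, 0, 0, 0, 0, 140], [0, 0.18, 0, 0, 0, 0, 140]]]}}

```text
time: 22.32
tcp_pos: [0.605, 0.2281, 0.2524]
tcp_rot: [[0.026, 1.0, 0.009], [1.0, -0.026, -0.016], [-0.016, 0.009, -1.0]]
ft_force: [0.0, -0.4, -0.3]
finger_gap: 0.0396
```

```bash
python3 v.py p4
```

```text
[0.60508795 0.22736158 0.25226387] [[ 0.02394388  0.99967622  0.00861061]
 [ 0.99957941 -0.02379883 -0.01657163]
 [-0.01636135  0.00900377 -0.9998256 ]] [ 0.4854686  -0.51604135 -0.45405911] [-0.03992141 -0.09179533 -0.02176401]
```

View pics/p4.png

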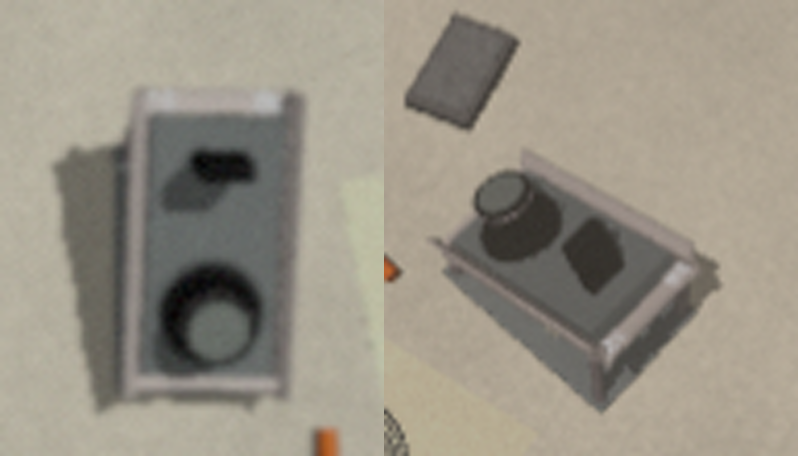

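The plate lies between the rails with the handle at the high end, the lens upright in the pocket, and no gap visible at the stop (top half, row ~380). I'll check the gap at the stop and the lens numerically.

Run:
```python
from h import *
np.set_printoptions(precision=4,suppress=True)
t=camera("top");s=camera("scene")
for c in(297,301,305,309,313,317,320):print(c,t["img"][202:214,c-1:c+2].mean((1,2)).round().astype(int).tolist())
# glass centre from picture p4: left (219,332), right (504,195)
T=lambda x,y:((x+.5)/4.8-.5+265,(y+.5)/4.8-.5+130); S=lambda x,y:((x-384+.5)/4.144-.5+190,(y+.5)/4.144-.5+175)
g=tri(t,[T(219,332)],s,[S(504,195)])[0]
# home seat from the grip pose at the stop: tcp -> carrier -> glass centre
xs=np.array([.9059,-.0245,.4226]);zs=np.array([-.4224,.0115,.9063]);tcp=np.array([.6140,-.1462,.1173])
mid=tcp-.058*xs-.0184*zs;print("carrier",mid,"glass seen",g,"expected",mid-.042*xs+.045*zs)
# plate edges along the slope: top-view rows at handle-free column
print(t["img"][146:160,297:300].mean((1,2)).round().astype(int).tolist())
e=plane(t,[(305,152.8)],mid[2]+.085*xs[2]+.007*zs[2])[0];print("high edge seen",e,"expected",mid+.085*xs+.007*zs)
```

```text
297 [73, 74, 77, 85, 91, 106, 138, 159, 154, 126, 117, 142]
301 [32, 49, 56, 62, 65, 73, 104, 144, 145, 115, 101, 124]
305 [81, 65, 47, 50, 61, 79, 116, 148, 144, 113, 97, 114]
309 [105, 102, 88, 66, 75, 100, 131, 152, 145, 112, 97, 116]
313 [99, 89, 73, 80, 94, 109, 135, 156, 156, 124, 101, 111]
317 [85, 93, 99, 104, 106, 112, 134, 156, 158, 132, 110, 114]
320 [103, 102, 103, 107, 104, 109, 131, 155, 158, 137, 137, 156]
carrier [ 0.5692 -0.145   0.0761] glass seen [ 0.5123 -0.1422  0.0939  0.0052] expected [ 0.5122 -0.1434  0.0991]
[173, 170, 167, 173, 176, 176, 166, 137, 112, 104, 103, 105, 104, 104]
high edge seen [ 0.6476 -0.1318  0.1184] expected [ 0.6433 -0.147   0.1184]
```

The edges at the stop run plate-to-stop with no step, but the pixel length estimate is coarse, so I'll do one subpixel length check.

Run:
```python
from h import *
t=camera("top");G=t["img"].astype(float).mean(2)
for _ in range(5):G+=camera("top")["img"].astype(float).mean(2)
G/=6
def peak(p,i0,i1):
    d=np.abs(np.diff(p));i=i0+np.argmax(d[i0:i1]);a,b,c=d[i-1:i+2];return i+.5+.5*(a-c)/(a-2*b+c)
for c in range(298,321,3):
    p=G[:,c-1:c+2].mean(1);h,l=peak(p,149,158),peak(p,204,210)
    A=plane(t,[(c,h)],.1184)[0];B=plane(t,[(c,l)],.1184-.170*.4226)[0]
    print(c,round(h,2),round(l,2),"length mm",round(np.hypot(A[0]-B[0],.170*.4226)*1000,1),"x",round(B[0],4),round(A[0],4))
```

```text
298 152.81 207.57 length mm 172.1 x 0.4917 0.6481
301 152.97 208.12 length mm 173.2 x 0.4898 0.6474
304 153.09 208.05 length mm 172.6 x 0.4898 0.6468
307 153.07 207.47 length mm 171.0 x 0.4915 0.6466
310 153.01 207.41 length mm 171.0 x 0.4915 0.6466
313 152.99 208.04 length mm 172.8 x 0.4893 0.6464
316 153.29 208.07 length mm 172.0 x 0.489 0.6453
319 153.33 208.02 length mm 171.7 x 0.489 0.645
```

Measured length is 172 ± 1 mm against 170, so a gap of 1-2 mm can't be excluded. I'll go back and give the handle one firmer push lower down, down the slope.

Request:
{"name": "drive_tool", "arguments": {"plan": [[[0, -0.04, 0, 0, 0, 0, 140], [0, -0.08, 0, 0, 0, 0, 140], [0, -0.12, 0, 0, 0, 0, 140], [0, -0.16, 0, 0, 0, 0, 140], [0, -0.18, 0, 0, 0, 0, 140]]]}}

```text
time: 23.23
tcp_pos: [0.6058, 0.0378, 0.2526]
tcp_rot: [[0.033, 0.999, 0.009], [0.999, -0.033, -0.019], [-0.019, 0.01, -1.0]]
ft_force: [0.3, 0.4, -0.3]
finger_gap: 0.0397
```

Request:
{"name": "drive_tool", "arguments": {"plan": [[[0, -0.04, 0, -0.01, -0.1, 0, 140], [-0.01, -0.08, 0, -0.01, -0.2, 0, 140], [-0.02, -0.12, -0.01, -0.01, -0.3, 0, 140], [-0.03, -0.16, -0.02, -0.01, -0.4, 0, 140], [-0.03, -0.19, -0.03, -0.01, -0.43, 0, 140]]]}}

```text
time: 23.65
tcp_pos: [0.5706, -0.1539, 0.2204]
tcp_rot: [[0.042, 0.904, 0.426], [0.999, -0.032, -0.03], [-0.014, 0.427, -0.904]]
ft_force: [0.1, 0.1, -1.0]
finger_gap: 0.0396
```

Request:
{"name": "drive_tool", "arguments": {"plan": [[[0, 0, 0, 0, 0, 0, 140], [0, 0, 0, 0, 0, 0, 140], [0, 0, 0, 0, 0, 0, 140]]]}}

```text
time: 23.9
tcp_pos: [0.5706, -0.1546, 0.221]
tcp_rot: [[0.044, 0.904, 0.426], [0.999, -0.034, -0.031], [-0.014, 0.427, -0.904]]
ft_force: [0.9, -0.1, 1.0]
finger_gap: 0.0401
```

Request:
{"name": "drive_tool", "arguments": {"plan": [[[0, 0.0085, 0, 0.0127, 0, 0.014, 140], [0.008, 0.0085, -0.018, 0.0127, 0, 0.014, 140], [0.016, 0.0085, -0.036, 0.0127, 0, 0.014, 140], [0.022, 0.0085, -0.05, 0.0127, 0, 0.014, 140], [0.022, 0.0085, -0.052, 0.0127, 0, 0.014, 140]]]}}

```text
time: 24.32
tcp_pos: [0.5932, -0.1434, 0.167]
tcp_rot: [[0.026, 0.906, 0.424], [1.0, -0.024, -0.01], [0.001, 0.424, -0.906]]
ft_force: [-0.8, 0.3, -0.1]
finger_gap: 0.04
```

Request:
{"name": "drive_tool", "arguments": {"plan": [[[0, 0, 0, 0, 0, 0, 140], [0, 0, 0, 0, 0, 0, 140]]]}}

```text
time: 24.48
tcp_pos: [0.5941, -0.1419, 0.1676]
tcp_rot: [[0.024, 0.905, 0.424], [1.0, -0.022, -0.009], [0.001, 0.424, -0.906]]
ft_force: [0.1, -0.5, -1.0]
finger_gap: 0.0398
```

Request:
{"name": "drive_tool", "arguments": {"plan": [[[0.002, -0.0035, -0.005, 0, 0, -0.005, 140], [0.008, -0.004, -0.02, 0, 0, -0.005, 140], [0.014, -0.004, -0.035, 0, 0, -0.005, 140], [0.02, -0.004, -0.049, 0, 0, -0.005, 140], [0.0224, -0.004, -0.0555, 0, 0, -0.005, 140]]]}}

```text
time: 24.9
tcp_pos: [0.6168, -0.1458, 0.1114]
tcp_rot: [[0.029, 0.905, 0.423], [1.0, -0.027, -0.011], [0.002, 0.424, -0.906]]
ft_force: [-0.9, -0.7, -0.0]
finger_gap: 0.0398
```

Request:
{"name": "drive_tool", "arguments": {"plan": [[[0, 0, 0, 0, 0, 0, 140], [-0.004, 0.0001, -0.0018, 0, 0, 0, 140], [-0.008, 0.0002, -0.0037, 0, 0, 0, 140], [-0.01, 0.0002, -0.0047, 0, 0, 0, 140], [-0.01, 0.0002, -0.0047, 0, 0, 0, 140]]]}}

```text
time: 25.32
tcp_pos: [0.6062, -0.1456, 0.1071]
tcp_rot: [[0.029, 0.905, 0.424], [1.0, -0.027, -0.011], [0.002, 0.424, -0.906]]
ft_force: [-0.2, -0.1, 0.4]
finger_gap: 0.0398
```

Request:
{"name": "drive_tool", "arguments": {"plan": [[[-0.0009, 0, -0.0004, 0, 0, 0, 140], [-0.0018, 0, -0.0008, 0, 0, 0, 140], [-0.0027, 0, -0.0012, 0, 0, 0, 140], [-0.0027, 0, -0.0012, 0, 0, 0, 140]]]}}

```text
time: 25.65
tcp_pos: [0.6051, -0.1461, 0.1075]
tcp_rot: [[0.029, 0.904, 0.427], [1.0, -0.027, -0.012], [0.001, 0.427, -0.904]]
ft_force: [5.2, 0.8, 1.9]
finger_gap: 0.0397
```

Request:
{"name": "drive_tool", "arguments": {"plan": [[[-0.0015, 0, -0.0007, 0, 0, 0, 140], [-0.003, 0, -0.0014, 0, 0, 0, 140], [-0.004, 0, -0.0018, 0, 0, 0, 140], [-0.004, 0, -0.0018, 0, 0, 0, 140]]]}}

```text
time: 25.98
tcp_pos: [0.6044, -0.1468, 0.1089]
tcp_rot: [[0.03, 0.901, 0.433], [1.0, -0.027, -0.014], [-0.001, 0.434, -0.901]]
ft_force: [8.2, 2.4, 3.4]
finger_gap: 0.0398
```

Request:
{"name": "drive_tool", "arguments": {"plan": [[[0.004, 0, 0.0018, 0, 0, 0, 140], [0.008, -0.0002, 0.0035, 0, 0, 0, 140], [0.011, -0.0002, 0.005, 0, 0, 0, 140], [0.011, -0.0002, 0.005, 0, 0, 0, 140]]]}}

```text
time: 26.32
tcp_pos: [0.6153, -0.147, 0.1135]
tcp_rot: [[0.03, 0.901, 0.433], [1.0, -0.027, -0.014], [-0.001, 0.433, -0.902]]
ft_force: [-0.1, -0.2, -0.5]
finger_gap: 0.0398
```

Request:
{"name": "drive_tool", "arguments": {"plan": [[[-0.004, 0, 0.009, 0, 0, 0, 140], [-0.012, 0.0003, 0.027, 0, 0, 0, 140], [-0.021, 0.0006, 0.045, 0, 0, 0, 140], [-0.03, 0.0008, 0.064, 0, 0, 0, 140], [-0.038, 0.001, 0.082, 0, 0, 0, 140]]]}}

```text
time: 26.73
tcp_pos: [0.5758, -0.1458, 0.1959]
tcp_rot: [[0.03, 0.902, 0.431], [1.0, -0.027, -0.013], [-0.001, 0.431, -0.902]]
ft_force: [0.9, 0.2, 0.0]
finger_gap: 0.039
```

Request:
{"name": "drive_tool", "arguments": {"plan": [[[0.01, 0.03, 0.03, 0, 0.1, 0, 140], [0.02, 0.07, 0.05, 0, 0.2, 0, 140], [0.03, 0.11, 0.05, 0, 0.3, 0, 140], [0.03, 0.15, 0.05, 0, 0.4, 0, 140], [0.03, 0.19, 0.05, 0, 0.43, 0, 140]]]}}

```text
time: 27.15
tcp_pos: [0.6077, 0.0439, 0.2478]
tcp_rot: [[0.028, 0.999, 0.015], [1.0, -0.028, -0.015], [-0.014, 0.015, -1.0]]
ft_force: [0.0, 0.1, 0.1]
finger_gap: 0.0398
```

Request:
{"name": "drive_tool", "arguments": {"plan": [[[0, 0.04, 0, 0, 0, 0, 140], [0, 0.08, 0, 0, 0, 0, 140], [0, 0.12, 0, 0, 0, 0, 140], [0, 0.16, 0, 0, 0, 0, 140], [0, 0.18, 0, 0, 0, 0, 140]]]}}

```text
time: 27.57
tcp_pos: [0.6065, 0.2278, 0.2477]
tcp_rot: [[0.026, 1.0, 0.013], [1.0, -0.026, -0.014], [-0.013, 0.014, -1.0]]
ft_force: [0.2, -0.9, 0.1]
finger_gap: 0.04
```

Request:
{"name": "drive_tool", "arguments": {"plan": [[[0, 0, 0, 0, 0, 0, 140], [0, 0, 0, 0, 0, 0, 140], [0, 0, 0, 0, 0, 0, 140]]]}}

```text
time: 27.82
tcp_pos: [0.606, 0.2268, 0.2475]
tcp_rot: [[0.026, 1.0, 0.013], [1.0, -0.026, -0.015], [-0.015, 0.013, -1.0]]
ft_force: [0.3, 0.0, 0.1]
finger_gap: 0.0399
```

Run:
```python
from h import *
t=camera("top");G=t["img"].astype(float).mean(2)
for _ in range(5):G+=camera("top")["img"].astype(float).mean(2)
G/=6
def peak(p,i0,i1):
    d=np.abs(np.diff(p));i=i0+np.argmax(d[i0:i1]);a,b,c=d[i-1:i+2];return i+.5+.5*(a-c)/(a-2*b+c)
print([(c,round(peak(G[:,c-1:c+2].mean(1),149,158),2),round(peak(G[:,c-1:c+2].mean(1),204,210),2)) for c in range(298,321,3)])
o=cv2.imread("pics/t3.png"); old=np.load("v3.npz")["t"].astype(int); d=(np.abs(t["img"].astype(int)-old).max(2)>45).astype(np.uint8)
d=cv2.morphologyEx(d,cv2.MORPH_OPEN,np.ones((3,3),np.uint8))
n,l,st,ce=cv2.connectedComponentsWithStats(d);print(st[1:].tolist())
a=t["img"][130:225,265:345,::-1];cv2.imwrite("pics/fin.png",a)
b=cv2.imread("pics/p4.png");a2=cv2.resize(a,(384,456),interpolation=cv2.INTER_CUBIC);print("diff to p4 top half",np.abs(a2.astype(int)-b[:,:384]).mean(),(np.abs(a2.astype(int)-b[:,:384]).max(2)>40).sum())
```

```text
[(298, np.float64(152.8), np.float64(207.48)), (301, np.float64(152.75), np.float64(208.06)), (304, np.float64(153.08), np.float64(208.04)), (307, np.float64(153.08), np.float64(207.49)), (310, np.float64(153.15), np.float64(207.46)), (313, np.float64(153.03), np.float64(208.0)), (316, np.float64(153.18), np.float64(208.06)), (319, np.float64(153.35), np.float64(208.11))]
[[88, 68, 146, 295, 7466], [60, 100, 30, 14, 278], [61, 119, 55, 91, 2191], [109, 118, 44, 62, 1279], [105, 147, 5, 11, 41], [148, 153, 3, 3, 9], [294, 154, 29, 54, 920], [230, 159, 38, 55, 1348], [102, 172, 6, 13, 70], [107, 193, 17, 11, 98], [83, 212, 65, 172, 3642], [105, 358, 12, 7, 42], [229, 362, 9, 7, 51], [183, 366, 41, 18, 174], [193, 370, 3, 3, 9], [225, 371, 5, 9, 39], [165, 382, 3, 2, 6], [228, 382, 3, 2, 6]]
diff to p4 top half 1.6753358004385965 0
```

Nothing moved under pushes of about 5 and 9 N, and the plate stalled at the same place along the slope as before, so it is home. The robot touches nothing, so I'm handing in.

```bash
python3 -c "
from bench import sign_off
print(sign_off())"
```

```text
the job is handed in; nothing more can be done
None
```

The bench magnifier is assembled and handed in at about 28 s. I set the wide-footed lens in the grey carrier's pocket and let it go. I then lifted the two by the handle, laid them between the stand's rails with the handle at the high end, and slid them down to the stop.

- **Lens:** it touched the pocket floor at the expected height (tool at 24.1 mm, 24.2 mm expected). It looks upright and seated in the last picture. My height reading for it on the stand was 5 mm below expected, from a poorly matched pair of points.
- **Carrier against the stop:** it stalled there while gripped at about 7 N. Two later pushes on the handle, of about 5 N and 9 N, did not move it; the position along the slope agreed to about 0.1 mm at 5 N. The pictures before and after the last push show no change.
- **One check that disagreed:** the distance from the stop edge to the plate's high edge measured about 172 ± 1 mm, against the plate's 170 mm. I judged this as camera error rather than a gap, because the pushes met a hard stop and no gap shows at the stop. A gap of 1–2 mm cannot be fully ruled out from the images alone.
- **Other objects:** I did not touch anything else on purpose. The highest contact force I read was about 16 N, and the arm finished clear of everything. The before-and-after picture comparison was too affected by the arm and its shadow to prove the bystanders stayed put.

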